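Close up the dry cabinet

TASK

The desktop dry cabinet on the bench has been left open with its tray pulled out. Push the tray gently all the way home with your fingertips, then push the door shut, flush against the cabinet all round. Only push: grip nothing, do not reach into the tray or disturb the parts lying in it or the things on the bench, and do not slam the door.

Things in the scene. Friction and masses are not known exactly. Their poses are not given: they have to be found in the camera images.
- cabinet: Desktop dry cabinet, fixed: clear panels, aluminium edges, 240 deep (x) x 300 wide (y) x 220 high (z) mm, open at the front. Origin: centre of its underside, on the bench. Own x points from front to back (away from the robot), y to its left side. The front opening is the plane x = -120 mm in this frame; a 14 mm roof edge spans it at 206 to 220 mm height. One tray, one door hinged at the left (+y).
- tray (a joint): How far the tray is pulled out towards the cabinet's front (own -x), m: 0 = fully home against its stop, 0.17 = furthest out. Slides with about 1.5 N of friction plus 6 N s/m of damping and stays where it is left.
- tray_front (a point): Centre of the outer face of the tray's front panel; axes as the cabinet's. The panel is flat steel with no pull, 220 mm wide (y), 45 mm high (128 to 173 mm above the bench), 4 mm thick; behind it the tray is 200 mm long, side walls 22 mm high, floor 131 mm above the bench. Fully home, this face stands 4 mm in front of the cabinet's front plane and fits the hollow back of the door.
- door (a joint): Opening angle of the door, rad: 0 = shut flush, 1.57 = standing straight out from the front, up to 2.2. Turns about a vertical line at the cabinet's left front edge (cabinet frame x = -120, y = +150 mm). Stays where it is left: about 0.35 N m of friction and 0.4 N m s/rad of damping. Stops against the tray if that is out.
- door_hinge (a point): Point on the hinge side of the door's outer face, 162 mm above the bench. Axes turn with the door: -x is the outer face's outward normal, -y runs from hinge to free edge, z up. The hinge line is 16 mm (the thickness) behind it, at +x. The door: aluminium frame, clear pane, 315 mm wide, 12 to 218 mm above the bench; outer face flat but for a 7 mm proud dial at 150 mm from the hinge, below 115 mm.
- door_edge (a point): Point on the free edge of the door's outer face, 315 mm from door_hinge along the door's own -y, 162 mm above the bench; same axes.
- pack: Small black chip pack, 51 x 51 x 14 mm, lying loose in the left half of the tray. Origin: centre of its underside. To be left alone.
- mini_reel: Small black reel of parts, 90 mm diameter, 14 mm thick, lying flat and loose in the right half of the tray. Origin: centre of its underside. To be left alone.
- big_reel: Black reel of parts, 178 mm diameter, 12 mm thick, lying flat on the bench to the left of the cabinet. Origin: centre of its underside. To be left alone.
- flux_jar: Closed jar, 52 mm diameter, 55 mm high, standing on the bench to the right. Origin: centre of its underside. To be left alone.
- driver: Screwdriver, 170 mm long, lying on the bench to the right. Origin: middle of its length, on the bench; x points to its tip. To be left alone.

How it is judged:
On the way, in this order (a step that is already met when the one before it is completed fails the run):
1. the tray is pushed home (within 4 mm) while the door still stands open (over 0.8 rad) (value of joint tray below 0.004 m and value of joint door above 0.8 rad), for 0.2 s.
2. the door is shut (within 0.03 rad) (value of joint door below 0.03 rad), for 0.2 s.
At the end, for the whole second after the job is handed in: The tray is home within 4 mm, the door shut within 0.03 rad (9 mm at its free edge), and the pack and the small reel still lie at rest in the tray (value of joint tray below 0.004 m and value of joint door below 0.03 rad and linear speed of each of pack, mini_reel below 0.02 m/s and x of pack in the frame of tray_front between 0 and 0.2 m and x of mini_reel in the frame of tray_front between 0 and 0.2 m); the robot touches nothing.
It fails at once if a part in the tray is touched by the fingers (over 0.5 N) or comes over 10 mm off the tray's floor (contact force between the fingers and pack above 0.5 N or contact force between the fingers and mini_reel above 0.5 N or z of any of pack, mini_reel in the frame of tray_front above -0.0095 m).
It fails at once if the fingers are put astride the tray's front panel or the door (gripping it), or reach into the tray ((x of the grasp point in the frame of tray_front between -0.002 and 0.1 m and y of the grasp point in the frame of tray_front between -0.12 and 0.12 m and z of the grasp point in the frame of tray_front below 0.035 m) or (x of the grasp point in the frame of door_hinge between -0.003 and 0.019 m and y of the grasp point in the frame of door_hinge between -0.335 and 0.01 m and z of the grasp point in the frame of door_hinge below 0.065 m)).
It fails at once if the door is slammed (closing faster than 2 rad/s) or the tray is shot in (faster than 0.5 m/s) (velocity of joint door below -2 rad/s or velocity of joint tray below -0.5 m/s).
It fails at once if something on the bench is moved by over 15 mm (distance of any of big_reel, flux_jar, driver from where it was at the start of the episode above 0.015 m).
It also fails if it takes over 61 s, if anything falls off the work surface, if the arm or the gripper's body presses on something with over 40 N, if the wrist force passes 120 N, or if a joint passes its speed limit or range.

ROBOT

A 6-joint arm with a two-finger parallel gripper is mounted at the origin on the work surface. World frame = base frame: x ahead of the robot, y to its left, z up, the work surface at z = 0. Lengths are in m, angles in rad, forces in N, time in s.
With the tool pointing down it reaches from about 0.325 to 0.85 m from the base axis. Payload 15.5 kg.
Tool frame: the origin (TCP) lies midway between the tips of the shut fingers; the grasp point (between the pads) lies 19 mm behind it; z points along the fingers, y is the line along which they close (so a half turn about z gives the same grasp; the last joint's range is limited). The gripper opens to 91 mm and grips with 3 to 60 N. Pads are 32 mm wide; open, the fingers measure 118 mm over their backs; the gripper's body (76 mm by 178 mm) begins 60 mm behind the grasp point.
Start: joints at [-1.268, 0.494, 1.345, -0, 1.302, -0.096], TCP at [0.242, -0.576, 0.214] pointing down, gripper open.
Joint ranges: [-2.91, 2.91], [-0.82, 2.16], [0.22, 2.67], [-1.22, 4.37], [0.12, 2.79], [-3.08, 3.08]. Speed limits (rad/s): [1.89, 1.89, 2.57, 3.01, 3.01, 3.01].

INTERFACE

Orientations are given as a rotation vector (axis times angle).
In Python, from plant import bot, eyes, nets gives the robot as it stands.
- The arm moves only by the tool play_rows, never from a script. Its argument "moves" is a list of rows, each a list of 7 numbers: the turn, a rotation vector about the tool's x, y, z in degrees, then the shift along the tool's x, y, z in cm, then the opening, from 0 (shut) to 1 (fully open). In form: [[rx, ry, rz, tx, ty, tz, fingers], ...]. A call has 1 to 8 rows; each row is the pose to reach, as a shift and turn from the pose commanded when the call began, along the tool's axes at that moment; what a row does not reach only later rows make up. A row lasts 1/12 s, in which the tool goes at most 41.7 mm and 7.16 degrees, less where a joint would pass 70% of its speed; a pose out of reach is approached as far as the arm can. A call with a gripper value outside its range is refused whole. The fingers move at their own pace and stop on an object; "newtons" is the grip in N (left out, the last holds). Time passes only in rows, so rows that repeat a pose let the fingers close. It gives the time, the measured TCP pose, the force, the opening and the grip force at its end, in the units of the state.
- bot.observe(): the state, without advancing time (a new reading comes with each control period).
- eyes.get_image(name): name is "scene" or "top"; returns the picture (384x512x3 uint8, red, green, blue); there is no depth.
- eyes.get_calibration(name): a dict with "fx", "fy", "cx", "cy" (pixels), "k1" (the pictures are not rectified: a ray, as slopes to the right and down, at radius r is drawn at 1 + k1 r^2 times it, then the intrinsics apply), "extrinsics" (4x4, takes a point from world to camera coordinates). Camera axes: x right, y down, z forward; pixel columns grow to the right and rows downward; lengths in m; the calibration is good to about 2 mm. A picture is of the moment at which its call begins. get_calibration takes no time and is no camera call.
- bot.sign_off(): hands the job in; it is judged then, once.
Trained networks look in the newest picture that a camera, given by its name, has taken for a name from the list of things; names that differ only in an ending like _2 or _b are one class to them, and where a whole thing is asked for, a point or a joint stands for the part that bears it (a point fixed in the world has none). Each returns a list of dicts, best first, with "confidence" (0 to 1); they miss things now and then, are a little off and sometimes report something else, mostly with a low value. They report only what shows in the picture. A call takes as long as a camera call.
- nets.trace(camera, target): "mask" (384x512 bool, what is visible of it) and "rect" ([left, top, width, height] in pixels, round what is visible of it).
- nets.pinpoint(camera, target): "xy" ([column, row] in pixels: a listed point, or the origin of a listed thing).
The state is a dict: "time": time; "qpos": joint angles; "qd": joint speeds; "effort": joint torques, N m; "tcp_pos": TCP position; "ee_rot": TCP orientation; "force": force on the tool from outside, world axes, zero at the start; "moment": the same for the moment, N m; "width": finger opening in m; "finger_force": force on a finger pad.
Only numpy, scipy, OpenCV 4.12 (cv2) and the standard library are available. Lean on these libraries where they do the work, as an engineer would, in place of code of your own. Each camera call takes 0.05 s, during which the arm holds its last target. There are 200 camera calls.

## Working session

There is one attempt and no reset: what is moved stays moved. The work goes in short steps, Python scripts to look and compute and a tool call to move; the robot and the scene stay as the last step left them, time stands still between calls to the robot, and variables do not carry over. Pictures are saved under pics/ and viewed, at most 10 in all, crops included, and the job is handed in when it is done.

Besides the shell and the picture viewer there is one more tool, called after "Emit:" by a JSON object that holds its "api" and its "payload", one argument or row to a line. play_rows: Moves the arm, as the interface text tells. Its arguments: {"type":"object","properties":{"moves":{"type":"array","items":{"type":"array","items":{"type":"number"}}},"newtons":{"type":"number"}},"required":["moves"]}

```bash
mkdir -p pics
cat > h.py <<'E'
import numpy as np, cv2
from plant import bot, eyes, nets
def ray(c,xy):
    k=eyes.get_calibration(c); d=np.array([(xy[0]-k['cx'])/k['fx'],(xy[1]-k['cy'])/k['fy']]); u=d.copy()
    for _ in range(20): u=d/(1+k['k1']*(u@u))
    E=np.array(k['extrinsics']); R,t=E[:3,:3],E[:3,3]
    v=R.T@np.array([u[0],u[1],1]); return -R.T@t, v/np.linalg.norm(v)
def tri(a,b):
    (o1,d1),(o2,d2)=ray('scene',a),ray('top',b)
    s=np.linalg.lstsq(np.c_[d1,-d2],o2-o1,rcond=None)[0]
    p,q=o1+s[0]*d1,o2+s[1]*d2
    return (p+q)/2,np.linalg.norm(p-q)
def atz(c,xy,z):
    o,d=ray(c,xy); return o+d*(z-o[2])/d[2]
E
cat > a.py <<'E'
from h import *
np.set_printoptions(precision=4,suppress=True)
im={c:eyes.get_image(c) for c in('scene','top')}
cv2.imwrite('pics/a.png',cv2.cvtColor(np.vstack([im['scene'],im['top']])[:, :],cv2.COLOR_RGB2BGR)[:, :] if 0 else cv2.cvtColor(im['scene'],cv2.COLOR_RGB2BGR))
cv2.imwrite('pics/b.png',cv2.cvtColor(im['top'],cv2.COLOR_RGB2BGR))
for n in ['tray_front','door_hinge','door_edge','cabinet','pack','mini_reel','big_reel','flux_jar','driver']:
    r={c:nets.pinpoint(c,n)[:2] for c in im}
    print(n,{c:[(np.round(x['xy'],1).tolist(),round(x['confidence'],2)) for x in v] for c,v in r.items()})
    if all(r.values()): print('   ',*tri(r['scene'][0]['xy'],r['top'][0]['xy']))
s=bot.observe(); print(s['tcp_pos'],s['ee_rot'],s['time'],s['width'])
E
python3 a.py
```

```text
tray_front {'scene': [], 'top': [([258.9, 208.7], 0.64)]}
door_hinge {'scene': [], 'top': [([214.7, 164.3], 0.85)]}
door_edge {'scene': [], 'top': [([200.5, 260.0], 0.58)]}
cabinet {'scene': [], 'top': [([248.1, 165.0], 0.24)]}
pack {'scene': [], 'top': [([248.4, 166.0], 0.54)]}
mini_reel {'scene': [], 'top': [([283.6, 176.5], 0.69)]}
big_reel {'scene': [], 'top': [([101.5, 208.1], 0.8), ([256.7, 207.0], 0.37)]}
flux_jar {'scene': [], 'top': [([409.0, 197.0], 0.49)]}
driver {'scene': [], 'top': [([412.8, 239.4], 0.72), ([248.8, 165.4], 0.64)]}
[ 0.2421 -0.5762  0.2139] [3.0796 0.6208 0.    ] 1.0 0.09116260548663847
```

View pics/a.png

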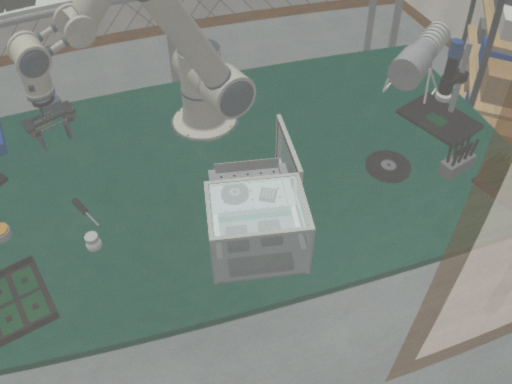

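View pics/b.png

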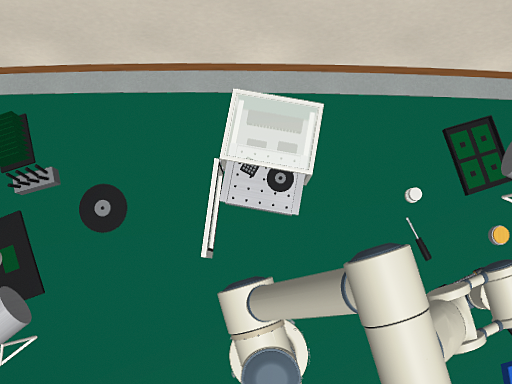

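The scene view looks from behind the cabinet: roof at about (205–312, 176–237), the door standing out at (278–300, 118–178), the tray panel at about (215–280, 160–178). In the top view the roof is at (220–323, 90–175), the tray front edge at (220–300, 203–215) and the door from (218,160) to (207,257). I'll enlarge both to get corner points.

Run:
```python
from h import *
np.set_printoptions(precision=4,suppress=True)
a=cv2.imread('pics/a.png')[105:285,190:330]; b=cv2.imread('pics/b.png')[80:270,190:340]
f=lambda x:cv2.resize(x,None,fx=4,fy=4,interpolation=cv2.INTER_CUBIC)
cv2.imwrite('pics/a2.png',f(a)[:600]); cv2.imwrite('pics/b2.png',cv2.resize(b,None,fx=3.1,fy=3.1,interpolation=cv2.INTER_CUBIC))
for n,xy,z in [('tf',[258.9,208.7],.1505),('dh',[214.7,164.3],.162),('de',[200.5,260],.162),('big',[101.5,208.1],0.01),('jar',[409,197],0.0),('drv',[412.8,239.4],0.0)]: print(n,atz('top',xy,z))
for c in('scene','top'):print(ray(c,[256,192]))
for n in ['tray','door','cabinet']:
  for c in ('scene','top'):
    eyes.get_image(c); print(n,c,[(r['rect'],round(r['confidence'],2)) for r in nets.trace(c,n)[:2]])
```

```text
tf [0.4953 0.0378 0.1505]
dh [0.6395 0.185  0.162 ]
de [0.3262 0.2234 0.162 ]
big [0.5059 0.6082 0.01  ]
jar [ 0.5595 -0.5089  0.    ]
drv [ 0.4053 -0.5181 -0.    ]
(array([ 1.7091, -0.3052,  1.2805]), array([-0.675 ,  0.2118, -0.7068]))
(array([0.3195, 0.0357, 1.723 ]), array([ 0.1452,  0.0077, -0.9894]))
tray scene []
tray top [([218.1, 162.0, 86.0, 54.8], 0.85)]
door scene []
door top [([202.5, 160.2, 22.2, 98.3], 0.85)]
cabinet scene []
cabinet top [([201.3, 90.2, 121.8, 171.0], 0.81)]
```

View pics/a2.png

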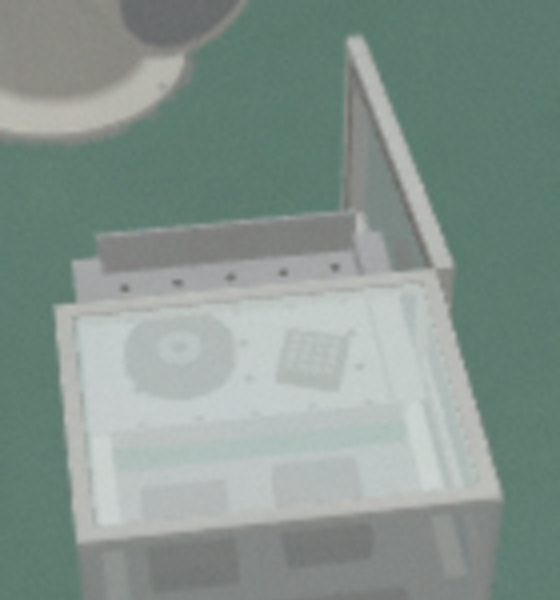

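View pics/b2.png

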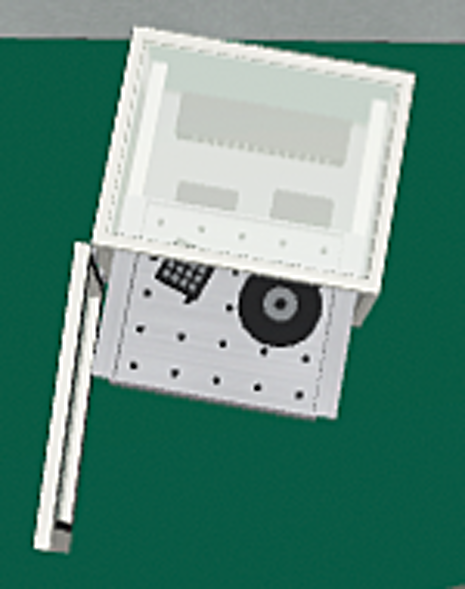

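The enlarged views show the roof corners, tray panel top edge and door top edge well enough to triangulate.

Run:
```python
from h import *
np.set_printoptions(precision=4,suppress=True)
S=lambda p:[190+p[0]/4,105+p[1]/4]
T=lambda p:[190+p[0]/3.1,80+p[1]/3.1]
for n,s,t,z in [('roofFR',(56,307),(380,291),.22),('roofFL',(440,272),(93,243),.22),('roofBL',(500,498),(136,28),.22),('roofBR',(80,542),(414,74),.22),('trayR',(97,235),(337,416),.173),('trayL',(356,212),(103,377),.173),('doorEdgeOut',(362,38),(35,548),.218),('doorHingeOut',(452,270),(77,243),.218)]:
    print(n,*tri(S(s),T(t)),'top@z',atz('top',T(t),z),'scene@z',atz('scene',S(s),z))
```

```text
roofFR [ 0.6012 -0.1285  0.2166] 0.005732498684350408 top@z [ 0.5999 -0.1309  0.22  ] scene@z [ 0.6055 -0.1263  0.22  ]
roofFL [0.6499 0.1677 0.2126] 0.008488380635270677 top@z [0.6469 0.163  0.22  ] scene@z [0.6578 0.1687 0.22  ]
roofBL [0.8827 0.1259 0.2139] 0.003911099940052074 top@z [0.8797 0.1236 0.22  ] scene@z [0.8877 0.1253 0.22  ]
roofBR [ 0.8341 -0.1668  0.2164] 0.005854316270215905 top@z [ 0.8323 -0.1692  0.22  ] scene@z [ 0.8379 -0.1645  0.22  ]
trayR [ 0.4792 -0.0781  0.1735] 0.02543576806310545 top@z [ 0.4763 -0.0905  0.173 ] scene@z [ 0.4824 -0.0658  0.173 ]
trayL [0.5149 0.1525 0.1676] 0.0023885988137206265 top@z [0.5146 0.1533 0.173 ] scene@z [0.5205 0.1491 0.173 ]
doorEdgeOut [0.3365 0.217  0.21  ] 0.0032724863332463877 top@z [0.336  0.2144 0.218 ] scene@z [0.347  0.2147 0.218 ]
doorHingeOut [0.6492 0.1815 0.2108] 0.002394049669373705 top@z [0.6472 0.1797 0.218 ] scene@z [0.6565 0.1794 0.218 ]
```

Emit:
{"api": "play_rows", "payload": {
  "moves": [
    [0,0,5,0,0,-4,0],
    [0,0,32,43,-49,-6,0],
    [0,0,32,43,-49,-6,0],
    [0,0,32,43,-49,-6,0],
    [0,0,32,43,-49,-6,0],
    [0,0,32,43,-49,-6,0],
    [0,0,32,43,-49,-6,0],
    [0,0,32,43,-49,-6,0]
  ]
}}

```text
time: 2.27
tcp_pos: [0.3346, -0.2979, 0.2631]
ee_rot: [3.131, -0.253, 0.001]
force: [1.3, -0.3, 0.1]
width: 0.0406
finger_force: 0.0
```

Emit:
{"api": "play_rows", "payload": {
  "moves": [
    [0,0,0,4,-34,0,0],
    [0,0,0,4,-34,0,0],
    [0,0,0,4,-34,0,0],
    [0,0,0,4,-34,0,0],
    [0,0,0,4,-34,0,0],
    [0,0,0,4,-34,0,0],
    [0,0,0,4,-34,0,0],
    [0,0,0,4,-34,0,0]
  ]
}}

```text
time: 2.93
tcp_pos: [0.426, 0.0229, 0.2632]
ee_rot: [3.131, -0.252, 0.001]
force: [1.9, -1.1, -0.6]
width: 0.0003
finger_force: 0.0
```

Emit:
{"api": "play_rows", "payload": {
  "moves": [
    [0,0,0,0,0,0,0],
    [0,0,0,0,0,0,0]
  ]
}}

```text
time: 3.1
tcp_pos: [0.4261, 0.0228, 0.2629]
ee_rot: [-3.132, 0.245, -0.0]
force: [0.7, -0.9, -0.6]
width: 0.0004
finger_force: 0.0
```

```bash
cat >> h.py <<'E'
F=np.array([.6226,.0174]); Y=-.1625
A=np.array([[np.cos(Y),np.sin(Y)],[-np.sin(Y),np.cos(Y)]])
def cab(p): q=A@(np.array(p)[:2]-F); return np.array([q[0],q[1],p[2]])  # x from front plane
E
python3 -c "
from h import *
np.set_printoptions(precision=4,suppress=True)
s=bot.observe();print(s['tcp_pos'],cab(s['tcp_pos']),s['ee_rot'],s['force'],s['width'],s['time'])
print(cab([.4953,.0378,.15]))
cv2.imwrite('pics/c.png',cv2.cvtColor(eyes.get_image('scene'),cv2.COLOR_RGB2BGR)[80:270,150:360])
r=nets.pinpoint('scene','tray_front');print(r)
"
```

```text
[0.4261 0.0228 0.2629] [-0.1948 -0.0265  0.2629] [-3.132   0.2446 -0.0002] [ 0.7377 -0.8594 -0.5611] 0.00044694220529503274 3.1
[-0.1289 -0.0005  0.15  ]
[]
```

Emit:
{"api": "play_rows", "payload": {
  "moves": [
    [0,0,0,0,-2.6,4,0],
    [0,0,0,0,-2.6,8,0],
    [0,0,0,0,-2.6,10.8,0],
    [0,0,0,1,-2.6,10.8,0],
    [0,0,0,2,-2.6,10.8,0],
    [0,0,0,3,-2.6,10.8,0],
    [0,0,0,3.5,-2.6,10.8,0],
    [0,0,0,3.5,-2.6,10.8,0]
  ]
}}

```text
time: 3.87
tcp_pos: [0.4674, 0.04, 0.1566]
ee_rot: [-3.131, 0.254, -0.006]
force: [-0.4, -0.8, -0.1]
width: 0.0003
finger_force: 0.0
```

```bash
python3 -c "
from h import *
np.set_printoptions(precision=4,suppress=True)
s=bot.observe();print(cab(s['tcp_pos']),s['force'],s['time'])
a=cv2.cvtColor(eyes.get_image('scene'),cv2.COLOR_RGB2BGR)[90:240,190:330];b=cv2.cvtColor(eyes.get_image('top'),cv2.COLOR_RGB2BGR)[80:270,190:340]
cv2.imwrite('pics/c.png',cv2.resize(a,None,fx=4,fy=4,interpolation=cv2.INTER_CUBIC))
"
```

```text
[-0.1568 -0.0028  0.1566] [-0.4464 -0.7524 -0.1402] 3.8667
```

View pics/c.png

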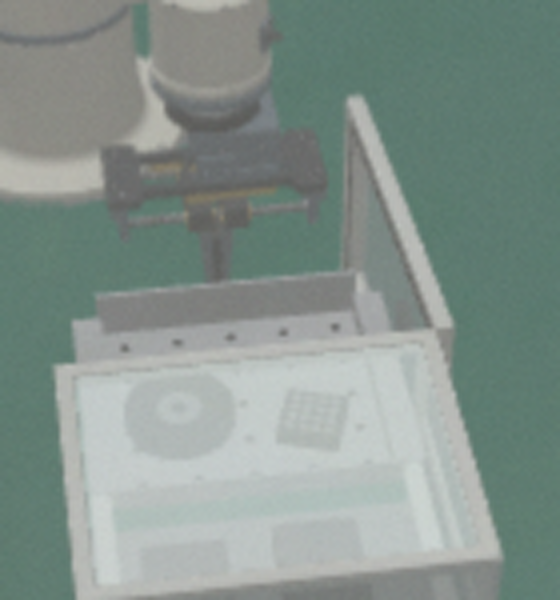

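The shut fingers hang at crop (215,250), just on the robot side of the panel and clear of the parts and door. Pushing now.

Emit:
{"api": "play_rows", "payload": {
  "moves": [
    [0,0,0,0.5,0,0,0],
    [0,0,0,1,0,0,0],
    [0,0,0,1.6,0,0,0],
    [0,0,0,2.4,0,0,0],
    [0,0,0,3.3,0,0,0],
    [0,0,0,4.3,0,0,0],
    [0,0,0,5.3,0,0,0],
    [0,0,0,6.3,0,0,0]
  ]
}}

```text
time: 4.63
tcp_pos: [0.5279, 0.0305, 0.1548]
ee_rot: [3.131, -0.252, -0.0]
force: [-2.3, -1.3, 0.3]
width: 0.0002
finger_force: 1.1
```

Emit:
{"api": "play_rows", "payload": {
  "moves": [
    [0,0,0,1,0,0,0],
    [0,0,0,2,0,0,0],
    [0,0,0,3,0,0,0],
    [0,0,0,4,0,0,0],
    [0,0,0,4.8,0,0,0],
    [0,0,0,5.4,0,0,0],
    [0,0,0,5.8,0,0,0],
    [0,0,0,6,0,0,0]
  ]
}}

```text
time: 5.3
tcp_pos: [0.5866, 0.0211, 0.1548]
ee_rot: [-3.131, 0.252, -0.0]
force: [-1.0, -1.1, 0.6]
width: 0.001
finger_force: 0.8
```

```bash
python3 -c "
from h import *
s=bot.observe();print(cab(s['tcp_pos']),s['force'],s['time'])"
```

```text
[-0.03616493 -0.00221481  0.15481044] [-1.01270611 -1.07384312  0.59687993] 5.3
```

Emit:
{"api": "play_rows", "payload": {
  "moves": [
    [0,0,0,0.3,0,0,0],
    [0,0,0,0.6,0,0,0],
    [0,0,0,0.9,0,0,0],
    [0,0,0,1.1,0,0,0],
    [0,0,0,1.2,0,0,0],
    [0,0,0,1.3,0,0,0]
  ]
}}

```text
time: 5.8
tcp_pos: [0.5989, 0.019, 0.1549]
ee_rot: [-3.131, 0.252, 0.0]
force: [-2.3, -0.7, -0.1]
width: 0.0006
finger_force: 0.8
```

Emit:
{"api": "play_rows", "payload": {
  "moves": [
    [0,0,0,0.1,0,0,0],
    [0,0,0,0.2,0,0,0],
    [0,0,0,0.2,0,0,0]
  ]
}}

```text
time: 6.05
tcp_pos: [0.6004, 0.0188, 0.1548]
ee_rot: [-3.131, 0.252, 0.002]
force: [-5.0, 0.1, 0.8]
width: 0.0003
finger_force: 2.2
```

Emit:
{"api": "play_rows", "payload": {
  "moves": [
    [0,0,0,0.1,0,0,0],
    [0,0,0,0.2,0,0,0],
    [0,0,0,0.2,0,0,0]
  ]
}}

```text
time: 6.3
tcp_pos: [0.6005, 0.0188, 0.1548]
ee_rot: [-3.131, 0.252, 0.007]
force: [-16.5, 2.0, 10.4]
width: 0.0002
finger_force: 8.4
```

Emit:
{"api": "play_rows", "payload": {
  "moves": [
    [0,0,0,0.1,0,0,0],
    [0,0,0,0.2,0,0,0],
    [0,0,0,0.2,0,0,0]
  ]
}}

```text
time: 6.55
tcp_pos: [0.6006, 0.0188, 0.1547]
ee_rot: [-3.131, 0.252, 0.013]
force: [-28.6, 3.7, 20.6]
width: 0.0001
finger_force: 14.5
```

Tray stopped hard (force climbs with no motion) at the expected place. Backing off, up and over the door to its outer side.

Emit:
{"api": "play_rows", "payload": {
  "moves": [
    [0,0,0,-2,0,0,0],
    [0,0,0,-6,0,0,0],
    [0,0,0,-8,0,-3.5,0],
    [0,0,0,-9,0,-7.5,0],
    [0,0,0,-10,0,-11.5,0],
    [0,0,0,-11,-3,-13.5,0],
    [0,0,0,-13,-6.5,-13.5,0],
    [0,0,0,-15,-10,-13.5,0]
  ]
}}

```text
time: 7.22
tcp_pos: [0.4734, 0.1418, 0.2918]
ee_rot: [-3.13, 0.255, -0.007]
force: [0.4, 0.2, 0.4]
width: 0.0005
finger_force: 0.0
```

Emit:
{"api": "play_rows", "payload": {
  "moves": [
    [0,0,0,-2,-3.5,0,0],
    [0,0,0,-4,-7,0,0],
    [0,0,0,-6,-10,0,0],
    [0,0,0,-8.4,-11.5,0,0],
    [0,0,0,-8.4,-11.5,0,0],
    [0,0,0,-8.4,-11.5,0,0]
  ]
}}

```text
time: 7.72
tcp_pos: [0.4076, 0.2688, 0.2901]
ee_rot: [-3.131, 0.248, -0.001]
force: [0.1, -0.4, 0.2]
width: 0.0002
finger_force: 0.0
```

```bash
python3 -c "
from h import *
s=bot.observe();print(cab(s['tcp_pos']),s['force'],s['ee_rot'],s['time'])
b=cv2.cvtColor(eyes.get_image('top'),cv2.COLOR_RGB2BGR)[80:270,170:340]
cv2.imwrite('pics/d.png',cv2.resize(b,None,fx=3.1,fy=3.1,interpolation=cv2.INTER_CUBIC))
for n in('door_hinge','door_edge','tray_front'):
  r=nets.pinpoint('top',n)
  if r: print(n,r[0],cab(atz('top',r[0]['xy'],.15 if n[0]=='t' else .162)))
"
```

```text
[-0.25282839  0.21327708  0.29013019] [ 0.06065317 -0.37453799  0.16214139] [-3.13133603e+00  2.47876369e-01 -1.15583986e-03] 7.7167
door_edge {'xy': [201.2, 263.5], 'confidence': 0.65} [-0.33636889  0.15105628  0.162     ]
tray_front {'xy': [265.2, 170.0], 'confidence': 0.94} [0.00156247 0.00116259 0.15      ]
```

View pics/d.png

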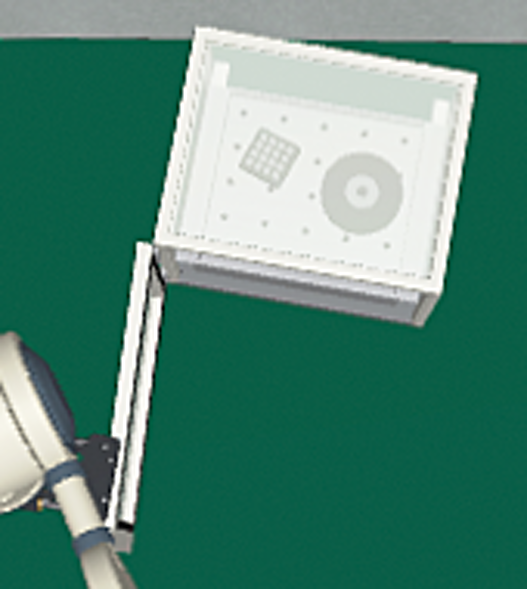

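The tray sits home with pack and reel still in it; the door is unmoved and the gripper is on its outer side. Descending, and planning the sweep.

Emit:
{"api": "play_rows", "payload": {
  "moves": [
    [0,0,0,0,0,4,0],
    [0,0,0,0,0,8,0],
    [0,0,0,0,0,12,0],
    [0,0,0,0,0,13,0],
    [0,0,0,0,0,13,0]
  ]
}}

```text
time: 8.33
tcp_pos: [0.4072, 0.2661, 0.1571]
ee_rot: [3.128, -0.254, -0.007]
force: [-0.2, -0.0, 0.2]
width: 0.0002
finger_force: 0.0
```

```bash
python3 -c "
from h import *
s=bot.observe();c=cab(s['tcp_pos']);print(c,s['force'],s['ee_rot'],s['time'])
for t in [1.51,1.4,1.3,1.2,1.1,1,.9,.8,.7,.6,.5,.4,.3,.2,.15,.1,.05,0]:
  S,C=np.sin(t),np.cos(t);h=.016+.016*C+.0135*S
  p=np.array([0,.15])+.25*np.array([-S,-C])+h*np.array([-C,S])
  print(t,p.round(4),'tool cm',(100*(p[0]-c[0])).round(1),(-100*(p[1]-c[1])).round(1))
"
```

```text
[-0.25283754  0.21061075  0.15705452] [-0.15103084 -0.00354845  0.16860976] [ 3.12840487 -0.25440675 -0.00732992] 8.3333
1.51 [-0.2514  0.1652] tool cm 0.1 4.5
1.4 [-0.2518  0.1391] tool cm 0.1 7.2
1.3 [-0.2498  0.1152] tool cm 0.3 9.5
1.2 [-0.2455  0.0915] tool cm 0.7 11.9
1.1 [-0.2388  0.0681] tool cm 1.4 14.3
1 [-0.2298  0.0452] tool cm 2.3 16.5
0.9 [-0.2185  0.0232] tool cm 3.4 18.7
0.8 [-0.205   0.0022] tool cm 4.8 20.8
0.7 [-0.1893 -0.0174] tool cm 6.4 22.8
0.6 [-0.1716 -0.0355] tool cm 8.1 24.6
0.5 [-0.1519 -0.0519] tool cm 10.1 26.3
0.4 [-0.1305 -0.0662] tool cm 12.2 27.7
0.3 [-0.1076 -0.0784] tool cm 14.5 28.9
0.2 [-0.0833 -0.0882] tool cm 16.9 29.9
0.15 [-0.0708 -0.0921] tool cm 18.2 30.3
0.1 [-0.0581 -0.0954] tool cm 19.5 30.6
0.05 [-0.0451 -0.0981] tool cm 20.8 30.9
0 [-0.032 -0.1  ] tool cm 22.1 31.1
```

Emit:
{"api": "play_rows", "payload": {
  "moves": [
    [0,0,0,0.1,2,0,0],
    [0,0,0,0.1,3.5,0,0],
    [0,0,0,0.1,4.5,0,0],
    [0,0,0,0.1,5.5,0,0],
    [0,0,0,0.1,6.5,0,0],
    [0,0,0,0.1,7.5,0,0],
    [0,0,0,0.2,8.5,0,0],
    [0,0,0,0.3,9.5,0,0]
  ]
}}

```text
time: 9.0
tcp_pos: [0.3961, 0.1727, 0.1601]
ee_rot: [-3.131, 0.252, -0.001]
force: [1.8, 1.8, 0.1]
width: 0.0007
finger_force: 1.1
```

Emit:
{"api": "play_rows", "payload": {
  "moves": [
    [0,0,0,0.2,1.2,0,0],
    [0,0,0,0.4,2.4,0,0],
    [0,0,0,0.7,3.6,0,0],
    [0,0,0,1.1,4.8,0,0],
    [0,0,0,1.5,5.9,0,0],
    [0,0,0,2.0,7.0,0,0],
    [0,0,0,2.5,8.1,0,0],
    [0,0,0,3.1,9.2,0,0]
  ]
}}

```text
time: 9.67
tcp_pos: [0.4115, 0.0768, 0.1598]
ee_rot: [-3.131, 0.252, 0.001]
force: [-0.6, 2.4, -0.0]
width: -0.0002
finger_force: 1.2
```

```bash
python3 -c "
from h import *
s=bot.observe();print(cab(s['tcp_pos']),s['force'],s['ee_rot'],s['time'])
b=cv2.cvtColor(eyes.get_image('top'),cv2.COLOR_RGB2BGR)[80:270,170:340]
cv2.imwrite('pics/e.png',cv2.resize(b,None,fx=3.1,fy=3.1,interpolation=cv2.INTER_CUBIC))
"
```

```text
[-0.21796456  0.02442755  0.15981304] [-0.5863309   2.37778239 -0.03017267] [-3.13134563e+00  2.52265094e-01  1.03367796e-03] 9.6667
```

View pics/e.png

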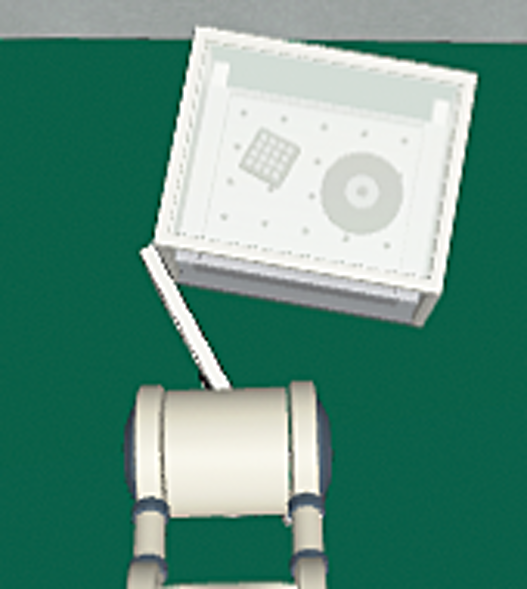

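The door is following, at about 0.9 rad, tray still home. Continuing the arc.

Emit:
{"api": "play_rows", "payload": {
  "moves": [
    [0,0,0,0.7,1.1,0,0],
    [0,0,0,1.4,2.1,0,0],
    [0,0,0,2.2,3.1,0,0],
    [0,0,0,3.0,4.1,0,0],
    [0,0,0,3.9,5.0,0,0],
    [0,0,0,4.7,5.9,0,0],
    [0,0,0,5.7,6.8,0,0],
    [0,0,0,6.7,7.6,0,0]
  ]
}}

```text
time: 10.38
tcp_pos: [0.4662, -0.0089, 0.1598]
ee_rot: [-3.131, 0.252, 0.001]
force: [-0.1, 2.4, 0.6]
width: 0.0009
finger_force: 1.1
```

Emit:
{"api": "play_rows", "payload": {
  "moves": [
    [0,0,0,1.0,0.7,0,0],
    [0,0,0,2.1,1.4,0,0],
    [0,0,0,3.3,2.0,0,0],
    [0,0,0,4.4,2.6,0,0],
    [0,0,0,5.6,3.1,0,0],
    [0,0,0,6.8,3.6,0,0],
    [0,0,0,7.8,3.9,0,0],
    [0,0,0,8.6,4.1,0,0]
  ]
}}

```text
time: 11.05
tcp_pos: [0.5453, -0.063, 0.1597]
ee_rot: [3.131, -0.253, 0.0]
force: [-1.8, 0.9, -0.3]
width: 0.0006
finger_force: 0.9
```

```bash
python3 -c "
from h import *
s=bot.observe();print(cab(s['tcp_pos']),s['force'],s['ee_rot'],s['time'])"
```

```text
[-0.06332707 -0.0918233   0.15971963] [-1.79914841  0.886671   -0.25885308] [ 3.13134846e+00 -2.52573703e-01  3.46498596e-05] 11.05
```

Remaining to shut: about 3 cm in x. Going slowly until it presses.

Emit:
{"api": "play_rows", "payload": {
  "moves": [
    [0,0,0,0.6,0.2,0,0],
    [0,0,0,1.2,0.4,0,0],
    [0,0,0,1.7,0.5,0,0],
    [0,0,0,2.1,0.6,0,0],
    [0,0,0,2.4,0.6,0,0],
    [0,0,0,2.7,0.7,0,0],
    [0,0,0,2.8,0.7,0,0]
  ]
}}

```text
time: 11.63
tcp_pos: [0.5709, -0.0738, 0.1599]
ee_rot: [3.131, -0.252, 0.0]
force: [-1.9, -0.5, -0.0]
width: 0.0001
finger_force: 0.7
```

Emit:
{"api": "play_rows", "payload": {
  "moves": [
    [0,0,0,0.1,0,0,0],
    [0,0,0,0.2,0,0,0],
    [0,0,0,0.3,0,0,0],
    [0,0,0,0.3,0,0,0]
  ]
}}

```text
time: 11.97
tcp_pos: [0.5725, -0.074, 0.1598]
ee_rot: [3.131, -0.252, -0.003]
force: [-8.6, -0.4, 5.5]
width: 0.0003
finger_force: 4.3
```

Emit:
{"api": "play_rows", "payload": {
  "moves": [
    [0,0,0,0.1,0,0,0],
    [0,0,0,0.2,0,0,0],
    [0,0,0,0.2,0,0,0],
    [0,0,0,0.2,0,0,0]
  ]
}}

```text
time: 12.3
tcp_pos: [0.5724, -0.074, 0.1598]
ee_rot: [-3.131, 0.252, 0.009]
force: [-22.4, 1.4, 15.8]
width: 0.0003
finger_force: 11.4
```

Emit:
{"api": "play_rows", "payload": {
  "moves": [
    [0,0,0,-1,0,0,0],
    [0,0,0,-4,0,0,0],
    [0,0,0,-8,0,0,0],
    [0,0,0,-10,0,-2,0],
    [0,0,0,-12,0,-5,0],
    [0,0,0,-12,4,-6,0],
    [0,0,0,-12,8,-7,0],
    [0,0,0,-12,12,-8,0]
  ]
}}

```text
time: 12.97
tcp_pos: [0.4376, -0.1746, 0.2412]
ee_rot: [3.131, -0.249, 0.003]
force: [1.5, -0.2, 1.0]
width: 0.0004
finger_force: 0.0
```

Emit:
{"api": "play_rows", "payload": {
  "moves": [
    [0,0,0,0,4,0,0],
    [0,0,0,0,8,0,0],
    [0,0,0,0,12,0,0],
    [0,0,0,0,12,0,0],
    [0,0,0,0,12,0,0]
  ]
}}

```text
time: 13.38
tcp_pos: [0.4183, -0.2939, 0.2398]
ee_rot: [3.131, -0.257, 0.001]
force: [0.4, 0.6, -0.2]
width: 0.0005
finger_force: 0.0
```

```bash
python3 -c "
from h import *
s=bot.observe();print(cab(s['tcp_pos']),s['force'],s['qd'],s['time'])
b=cv2.cvtColor(eyes.get_image('top'),cv2.COLOR_RGB2BGR)[80:270,170:340]
cv2.imwrite('pics/f.png',cv2.resize(b,None,fx=3.1,fy=3.1,interpolation=cv2.INTER_CUBIC))
for n in('door_hinge','door_edge','tray_front'):
  r=nets.pinpoint('top',n)
  if r: print(n,r[0],cab(atz('top',r[0]['xy'],.15 if n[0]=='t' else .162)))
"
```

```text
[-0.15124936 -0.34027946  0.23976654] [ 0.37668778  0.56333004 -0.21240683] [ 0.05429728 -0.01761452  0.03144756  0.00871864  0.00357959  0.02026604] 13.3833
door_hinge {'xy': [221.8, 170.2], 'confidence': 0.57} [-0.02589075  0.14133788  0.162     ]
door_edge {'xy': [310.4, 187.2], 'confidence': 0.93} [-0.03167332 -0.15444295  0.162     ]
```

View pics/f.png

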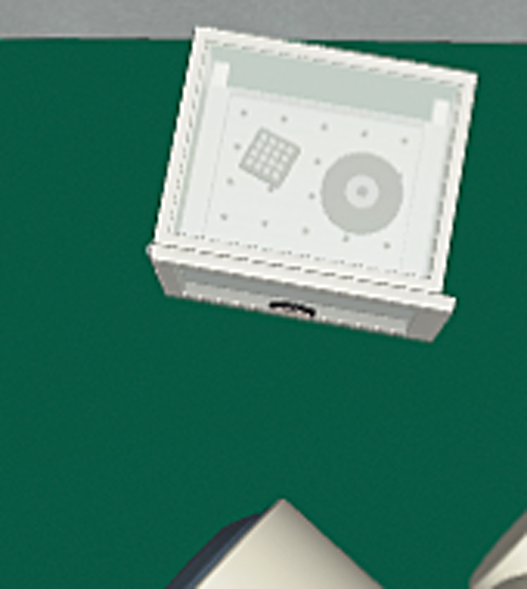

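The door lies parallel and tight to the front, from crop (150,250) to (455,300). It stopped with the same 2 mm offset as the tray, the parts are in place and the arm is clear.

```bash
python3 -c "
from h import *
print(bot.sign_off())"
```

```text
the job is handed in; nothing more can be done
None
```

The tray is pushed home and the door is shut flush, with the parts in the tray still in place; I handed the job in at about 13.5 s of the allowed 61 s, and no verdict came back.

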